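Set the menu board on its spindle and hold the peg open round the card

TASK

Put the revolving menu board on its stand: lower its wooden core gently over the upright spindle until it sits fully home, and let go of it. Then pick the big teal wooden spring peg up by its two handles, squeezing it wide open, and bring it to one of the board's two upright end edges so that the open jaws stand either side of the card without touching it, ready for a tag to be slipped in. Finish still holding the peg gaping there (do not let it close on the card or knock it), and leave the other things on the table as they are.

Things in the scene. Friction and masses are not known exactly. Their poses are not given: they have to be found in the camera images.
- menu_stand: Fixed stand: dark round wooden foot, 120 mm across, 16 mm high; brass shoulder on it, 40 mm across, top 20 mm above the table (the seated board's origin comes to rest there); upright steel spindle 12 mm thick, its last 12 mm tapering to a rounded nose. Origin: centre of the underside, on the table.
- spindle_tip (a point): Tip of the spindle, on its axis, 138 mm above the table.
- menu_board: Loose menu board, 0.22 kg, standing upright: turned brown wooden core 110 mm tall with a stiff cream card, 4 mm thick, fixed through it. Origin: centre of the core's underside; z up, y along the card, x square to it. Card: y -85 to +85 mm, z 12 to 87 mm, green band at its top. Core: bottom flange 57 mm across and 10 mm high, stem 27 mm across, a 15 mm bore right through.
- core_top (a point): Centre of the core's top, z = 110 mm. The top 22 mm of the core is a plain round collar 34 mm across, to be gripped from above, fingers closing along the board's x (square to the card, so that they pass either side of it). Seated, the spindle's tip stands 8 mm out of the bore here and the board can still turn.
- edge_l (a point): Middle of the card's upright end edge at y = +85 mm of the board, z = 49.5 mm.
- edge_r (a point): Middle of the card's other upright end edge, y = -85 mm of the board, z = 49.5 mm.
- peg: Big teal-painted wooden spring peg (clothes peg), 0.06 kg, 111 mm long, 24 mm wide, lying on its side: coil spring's axis upright, opening level. Origin: on the spring's axis, at the underside. At rest x points to the jaws (tips at x = 52 mm; handles end at -59 mm). The frame belongs to the +y half: squeezed between fingers, it turns by half the opening angle.
- peg_grip (a point): Where to squeeze: the handles, 42 mm behind the spring, at mid width (12 mm above the table). The handles splay in a V: outsides 47 mm apart here, 54 mm at their ends; squeezed to the stop they are parallel, 28 mm apart. About 5 N starts to open the peg, 9 N brings it to the stop; beyond that it is rigid and may be gripped firmly.
- peg_tip_a (a point): Inner corner of the jaw tip of one half (+y half), at mid width.
- peg_tip_b (a point): Inner corner of the jaw tip of the other half, at mid width.
- peg_lever (a joint): Opening angle of the peg: 0 shut (at rest, held by the spring), 0.44 rad wide open at the stop, with the handles squeezed parallel. Wide open, the jaw tips gape 24 mm, and 17 mm at 15 mm in from the tips.
- tag_bundle: Bystander: flat bundle of paper tags, 57x93x14 mm, origin at the centre of its underside.
- counter_bell: Bystander: chromed counter bell, 75 mm across, 57 mm high, origin at the centre of its underside.
- pepper_mill: Bystander: wooden pepper mill, 58 mm across, 150 mm high, origin at the centre of its underside.
- marker_pen: Bystander: white and red marker pen, 17x135x16 mm, lying on the table, origin at the centre of its underside.

How it is judged:
On the way, in this order (a step that is already met when the one before it is completed fails the run):
1. the menu board sits fully home on the stand's spindle, upright, and the fingers have let go of it (horizontal distance between menu_board and menu_stand below 0.004 m and z of menu_board in the frame of menu_stand between 0.017 and 0.024 m and angle between menu_board's own z axis and vertical below 0.04 rad and contact force between the fingers and menu_board below 0.3 N), for 0.3 s.
2. the peg is lifted off the table in the fingers, squeezed wide open (value of joint peg_lever above 0.28 rad and contact force between the fingers and peg above 2 N and height (world z) of peg above 0.02 m), for 0.2 s.
At the end, for the whole second after the job is handed in: Board home on the spindle (4 mm, 0.04 rad), robot off it. Peg held in the air, open over 0.28 rad, jaw tips 2.5 mm or more either side of the card's middle plane, lapping an upright end edge by 6 mm or more within the card's height, touching nothing but the fingers, still (horizontal distance between menu_board and menu_stand below 0.004 m and z of menu_board in the frame of menu_stand between 0.017 and 0.024 m and angle between menu_board's own z axis and vertical below 0.04 rad and value of joint peg_lever above 0.28 rad and contact force between the fingers and peg above 2 N and ((y of peg in the frame of menu_board above 0.088 m and y of each of peg_tip_a, peg_tip_b in the frame of menu_board below 0.079 m and z of peg_tip_a in the frame of menu_board between 0.016 and 0.084 m and z of peg_tip_b in the frame of menu_board between 0.016 and 0.084 m and ((x of peg_tip_a in the frame of menu_board above 0.0025 m and x of peg_tip_b in the frame of menu_board below -0.0025 m) or (x of peg_tip_b in the frame of menu_board above 0.0025 m and x of peg_tip_a in the frame of menu_board below -0.0025 m))) or (y of peg in the frame of menu_board below -0.088 m and y of each of peg_tip_a, peg_tip_b in the frame of menu_board above -0.079 m and z of peg_tip_a in the frame of menu_board between 0.016 and 0.084 m and z of peg_tip_b in the frame of menu_board between 0.016 and 0.084 m and ((x of peg_tip_a in the frame of menu_board above 0.0025 m and x of peg_tip_b in the frame of menu_board below -0.0025 m) or (x of peg_tip_b in the frame of menu_board above 0.0025 m and x of peg_tip_a in the frame of menu_board below -0.0025 m)))) and contact force between each of peg, the arm, the fingers and menu_board below 0.5 N and contact force between peg and menu_stand below 0.5 N and contact force between work_table and peg below 0.3 N and height (world z) of peg above 0.03 m and linear speed of each of peg, menu_board below 0.03 m/s); the arm keeps its last pose, push and grip.
It fails at once if the board is dropped down the spindle instead of being lowered (faster than 0.4 m/s while the spindle is in its bore) (horizontal distance between menu_board and menu_stand below 0.006 m and z of menu_board in the frame of menu_stand below 0.12 m and linear speed of menu_board above 0.4 m/s).
It fails at once if the peg bites or knocks the card (more than 6 N) (contact force between peg and menu_board above 6 N).
It fails at once if a bystander (tags, bell, pepper mill, pen) is moved by more than 25 mm (distance of any of tag_bundle, counter_bell, pepper_mill, marker_pen from where it was at the start of the episode above 0.025 m).
It also fails if it takes over 64 s, if anything falls off the work surface, if the arm or the gripper's body presses on something with over 40 N, if the wrist force passes 120 N, or if a joint passes its speed limit or range.

ROBOT

A 6-joint arm with a two-finger parallel gripper is mounted at the origin on a cart in front of the work surface, level with it; the furniture and walls round the work are solid. World frame = base frame: x ahead of the robot, y to its left, z up, the work surface at z = 0. Lengths are in m, angles in rad, forces in N, time in s.
With the tool pointing down it reaches from about 0.425 to 0.95 m from the base axis. Payload 3.5 kg.
Tool frame: the origin (TCP) lies between the finger pads; the fingertips stand 19 mm ahead of it and the grasp point (between the pads) is the TCP; z points along the fingers, y is the line along which they close (so a half turn about z gives the same grasp; the last joint's range is limited). The gripper opens to 85 mm and grips with 20 to 120 N. Pads are 22 mm wide; open, the fingers measure 114 mm over their backs; the gripper's body (76 mm by 85 mm) begins 54 mm behind the grasp point. The pads swing forward as they close: fully open they stand 13 mm farther back than shut.
Start: joints at [-1.453, 0.286, 1.577, -0, 1.279, -0.15], TCP at [0.179, -0.651, 0.25] pointing down, gripper open.
Joint ranges: [-2.77, 2.77], [-0.9, 2.22], [0.21, 2.48], [-1.53, 4.67], [0.24, 2.81], [-2.84, 2.84]. Speed limits (rad/s): [2.79, 2.79, 3.14, 3.14, 3.14, 3.14].

INTERFACE

Orientations are given as a unit quaternion [x, y, z, w].
In Python, from plant import get_state, cams, ctrl gives the robot as it stands. The module is installed in compiled form; this text tells all that it offers.
- The arm moves only by the tool jog_arm, never from a script. Its argument "deltas" is text: rows parted by semicolons, each of 6 numbers parted by spaces: the shift along the world's x, y, z normalised to -1 to 1, where 1 is 0.02 m, then the turn, a rotation vector about the world's x, y, z normalised to -1 to 1, where 1 is 0.1 rad. In form: x y z ax ay az; .... A call has 1 to 20 rows; each row shifts and turns the commanded pose from where the row before left it; what a row does not reach is not made up. A row lasts 1/8 s, in which the tool goes at most 62.5 mm and 10.7 degrees, less where a joint would pass 70% of its speed; a pose out of reach is approached as far as the arm can. A call with a number of a shift or a turn outside -1 to 1 is refused whole. A call with a gripper value outside its range is refused whole. "gripper" is the opening, from 0 (shut) to 1 (fully open), set as the call begins (left out, the last holds). The fingers move at their own pace and stop on an object; "squeeze" is the grip in N (left out, the last holds). Time passes only in rows, so rows that do not move let the fingers close. It gives the time, the measured TCP pose, the force, the opening and the grip force at its end, in the units of the state.
- get_state(): the state, without advancing time (a new reading comes with each control period).
- cams.read_camera(name): name is "scene" or "side" or "wrist"; returns a dict with "color" (420x560x3 uint8, blue, green, red), "vfov" (degrees; the focal length in pixels is half the picture's height over the tangent of half this angle, whatever the lens; pixels are square), "cx", "cy" (the principal point, pixels), "rvec" (rotation vector, rad) and "tvec" (3), from world to camera coordinates, as OpenCV has them. Camera axes: x right, y down, z forward; pixel columns grow to the right and rows downward; lengths in m; the calibration is good to about 2 mm. The wrist camera is an equidistant fisheye: a pixel r from the principal point sees the ray r / f radians off the axis. A picture is of the moment at which its call begins. There is no depth.
- ctrl.sign_off(): hands the job in; it is judged then, once.
The state is a dict: "time": time; "qpos": joint angles; "dq": joint speeds; "joint_efforts": joint torques, N m; "eef_pos": TCP position; "tcp_rot": TCP orientation; "contact_force": force on the tool from outside, world axes, zero at the start; "wrist_torque": the same for the moment, N m; "opening": opening from 0.0 (shut) to 1.0 (fully open); "finger_force": force on a finger pad.
Only numpy, scipy, OpenCV 4.12 (cv2) and the standard library are available. Lean on these libraries where they do the work, as an engineer would, in place of code of your own. Each camera call takes 0.05 s, during which the arm holds its last target. There are 200 camera calls.

## Working session

There is one attempt and no reset: what is moved stays moved. The work goes in short steps, Python scripts to look and compute and a tool call to move; the robot and the scene stay as the last step left them, time stands still between calls to the robot, and variables do not carry over. Pictures are saved under pics/ and viewed, at most 10 in all, crops included, and the job is handed in when it is done.

Besides the shell and the picture viewer there is one more tool, called after "Emit:" as name(argument=value, ...), one argument or row to a line, values as JSON. jog_arm: Moves the arm, as the interface text tells. Its arguments: {"type":"object","properties":{"deltas":{"type":"string"},"gripper":{"type":"number"},"squeeze":{"type":"number"}},"required":["deltas"]}

```bash
mkdir -p pics; cat > h.py <<'E'
import numpy as np, cv2, pickle
from plant import get_state, cams, ctrl
def grab(n,tag):
    d=cams.read_camera(n); pickle.dump(d,open(f'pics/{tag}.pkl','wb')); cv2.imwrite(f'pics/{tag}.png',d['color']); return d
def load(tag): return pickle.load(open(f'pics/{tag}.pkl','rb'))
def F(d): return d['color'].shape[0]/2/np.tan(np.radians(d['vfov'])/2)
def proj(d,P,fish=False):
    R=cv2.Rodrigues(np.array(d['rvec'],float))[0]; c=np.atleast_2d(P)@R.T+np.array(d['tvec']).ravel()
    if fish:
        r=np.hypot(c[:,0],c[:,1]); th=np.arctan2(r,c[:,2]); s=F(d)*th/np.maximum(r,1e-9)
    else: s=F(d)/c[:,2]
    return np.c_[c[:,0]*s+d['cx'],c[:,1]*s+d['cy']]
def ray(d,u,v,fish=False):
    R=cv2.Rodrigues(np.array(d['rvec'],float))[0]; x=(u-d['cx'])/F(d); y=(v-d['cy'])/F(d)
    if fish:
        t=np.hypot(x,y); k=np.sin(t)/max(t,1e-9); r=np.array([x*k,y*k,np.cos(t)])
    else: r=np.array([x,y,1.])
    return -R.T@np.array(d['tvec']).ravel(), R.T@r
def atz(d,u,v,z,fish=False):
    o,r=ray(d,u,v,fish); return (o+r*(z-o[2])/r[2]).round(4)
E
python3 - <<'E'
from h import *
a=grab('scene','s0');b=grab('side','d0');w=grab('wrist','w0')
for d in(a,b,w): print(d['vfov'],d['cx'],d['cy'],ray(d,d['cx'],d['cy']))
im=np.vstack([np.hstack([a['color'],b['color']])]);cv2.imwrite('pics/a.png',cv2.resize(im,(800,300)))
E
```

```text
56.256274754603325 280.64152667115013 214.9865920373142 (array([-0.16875941,  0.41633718,  0.88822892]), array([ 0.60683498, -0.4003138 , -0.6866587 ]))
43.80883074912664 274.9948445908898 211.10101229483297 (array([ 0.03946012, -1.15931339,  0.58520793]), array([ 0.38506671,  0.85492701, -0.34759665]))
65.70646984690485 281.7801279479024 210.64893340714045 (array([ 0.24366378, -0.63272811,  0.37271853]), array([-0.25448301, -0.0665041 , -0.96478785]))
```

View pics/s0.png

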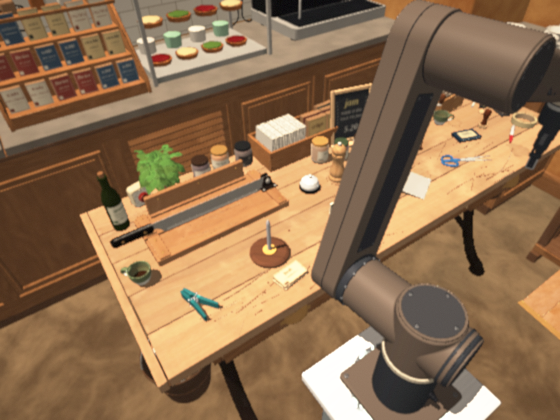

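View pics/d0.png

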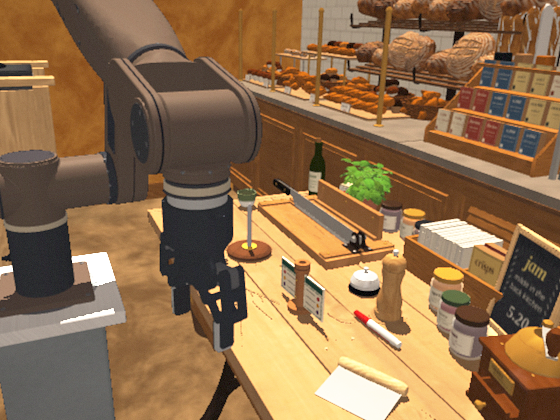

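The scene view shows the stand at about (270,250), the peg at (198,302) and the tags at (291,273). The side view shows the board at about (302,285), the bell at (366,282) and the mill at (391,285). I'll enlarge the parts I need.

```bash
python3 - <<'E'
from h import *
a=load('s0')['color'];b=load('d0')['color']
A=cv2.resize(b[245:345,255:355],(400,400),interpolation=cv2.INTER_CUBIC) # x4
B=cv2.resize(a[270:330,170:230],(400,400),interpolation=cv2.INTER_CUBIC) # x6.667
C=cv2.resize(a[215:285,230:310],(400,200*7//4-150),interpolation=cv2.INTER_CUBIC)
C=cv2.resize(a[220:270,240:300],(240,200),interpolation=cv2.INTER_CUBIC) # x4
D=cv2.resize(b[175:265,215:285],(156,200),interpolation=cv2.INTER_CUBIC)#x2.22
im=np.zeros((600,800,3),np.uint8); im[:400,:400]=A; im[:400,400:]=B; im[400:,:240]=C; im[400:,300:456]=D
cv2.imwrite('pics/c1.png',im)
E
```

```text
(no output)
```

View pics/c1.png

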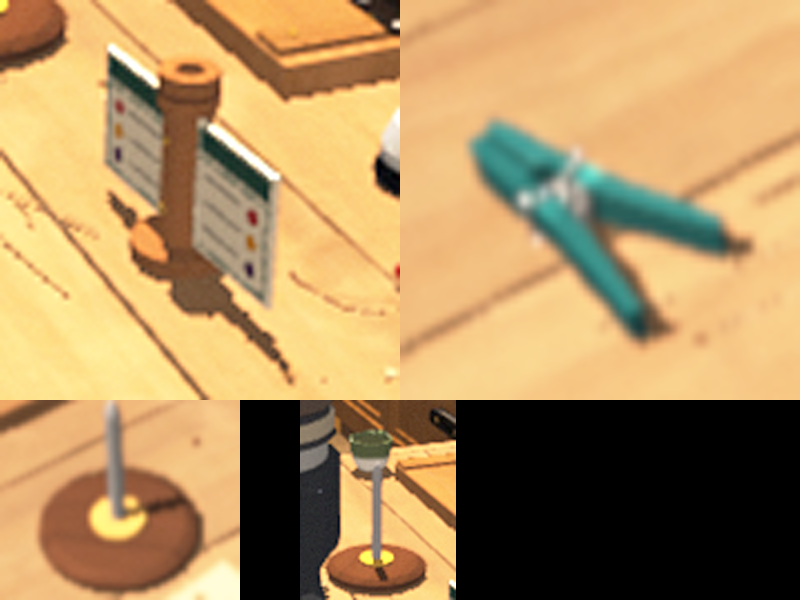

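Reading the crop: the collar top is at side pixel (302.5,263). The card's top corners are at (282,256) and (324.5,290). The brass centre is at scene (269.5,249.5) and side (249,246). On the peg, the jaw tip is at scene (181,290), and the handle ends are at (218,305.5) and (207,318).

```bash
python3 - <<'E'
from h import *
s=load('s0');d=load('d0')
print('stand',atz(s,269.5,249.5,.02),atz(d,249.2,245.7,.02),'tip',atz(d,249.7,204,.138))
print('foot edges',atz(s,249.5,251.5,.016),atz(s,290.3,251.5,.016))
print('core',atz(d,302.5,263,.110))
L=atz(d,282,256.2,.087);R=atz(d,324.5,290,.087);print('card',L,R,np.linalg.norm(L-R),(L+R)/2, atz(d,322,321.2,.012),atz(d,282,285,.012))
f=lambda x,y,z=.024:atz(s,(x-400)/6.667+170,y/6.667+270,z)
print('jaw',f(472,148),f(495,122),'spring',f(555,185),'ends',f(724,232),f(645,318))
for n,(u,v) in dict(tagc=(291,273)).items(): print(n,atz(s,u,v,.014))
print('bell',atz(s,310,190,.0),'mill',atz(d,390,318,0),'pen',atz(d,360,316,.01),atz(d,396,345,.01))
st=get_state();print(st['eef_pos'],st['tcp_rot'],st['opening'])
E
```

```text
stand [0.4954 0.0206 0.02  ] [0.4961 0.0145 0.02  ] tip [0.4952 0.0106 0.138 ]
foot edges [0.526  0.0712 0.016 ] [ 0.4565 -0.0269  0.016 ]
core [ 0.4949 -0.2931  0.11  ]
card [ 0.4896 -0.2038  0.087 ] [ 0.5034 -0.3744  0.087 ] 0.17115723765006258 [ 0.4965 -0.2891  0.087 ] [ 0.5059 -0.3681  0.012 ] [ 0.4936 -0.1999  0.012 ]
jaw [0.5022 0.2988 0.024 ] [0.5086 0.2859 0.024 ] spring [0.4668 0.2791 0.024 ] ends [0.4089 0.2345 0.024 ] [0.3922 0.2769 0.024 ]
tagc [0.3917 0.0167 0.014 ]
bell [ 0.6619 -0.2581  0.    ] mill [ 0.6546 -0.3936  0.    ] pen [ 0.5904 -0.3771  0.01  ] [ 0.5983 -0.4902  0.01  ]
[ 0.17857072 -0.65045672  0.2492242 ] [ 9.91051397e-01  1.33477389e-01  1.16623935e-05 -9.56217161e-04] 0.9991539205445086
```

Every size agrees: the card measures 171 mm, the peg 111 mm and the foot 120 mm. The board is at about (0.496,-0.290) with yaw about 0.08. The stand is at about (0.496,0.017). The peg's yaw is about 0.336. I'll move above the board.

Emit:
jog_arm(
  deltas="0.79 0.9 0 0 0 0.69;0.79 0.9 0 0 0 0.69;0.79 0.9 0 0 0 0.69;0.79 0.9 0 0 0 0.69;0.79 0.9 0 0 0 0.69;0.79 0.9 0 0 0 0.69;0.79 0.9 0 0 0 0.69;0.79 0.9 0 0 0 0.69;0.79 0.9 0 0 0 0.69;0.79 0.9 0 0 0 0.69;0.79 0.9 0 0 0 0.69;0.79 0.9 0 0 0 0.69;0.79 0.9 0 0 0 0.69;0.79 0.9 0 0 0 0.69;0.79 0.9 0 0 0 0.69;0.79 0.9 0 0 0 0.69;0.79 0.9 0 0 0 0.69;0.79 0.9 0 0 0 0.69;0.79 0.9 0 0 0 0.69;0.79 0.9 0 0 0 0.69",
  gripper=1,
  squeeze=30,
)

```text
time: 2.65
eef_pos: [0.4954, -0.2895, 0.2504]
tcp_rot: [0.678, 0.735, -0.0, 0.0]
contact_force: [-0.3, -0.6, -0.0]
opening: 0.995
finger_force: 0.0
```

```bash
python3 - <<'E'
from h import *
w=grab('wrist','w1');s=grab('scene','s1')
A=cv2.resize(w['color'],(800,600),interpolation=cv2.INTER_CUBIC)
cv2.imwrite('pics/c2.png',A)
st=get_state();print(st['eef_pos'],st['tcp_rot'],st['qpos'])
print(proj(w,[[.4965,-.2905,.11],[.4896,-.2038,.087],[.5034,-.3744,.087]],True)*800/560)
E
```

```text
[ 0.49588153 -0.28872845  0.2503518 ] [6.77544485e-01 7.35481751e-01 2.56244522e-04 1.09050112e-05] [-7.04236291e-01  6.47446988e-02  1.82992149e+00  5.39241097e-04
  1.24688413e+00 -7.86366515e-01]
[[402.88491328 294.54124224]
 [403.15983984 146.7750855 ]
 [402.92925822 403.97350143]]
```

View pics/c2.png

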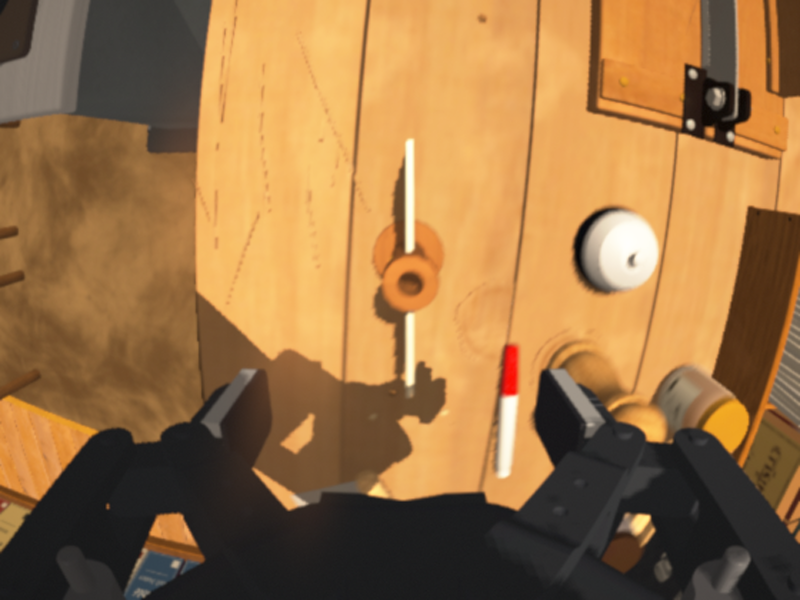

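The wrist view shows the collar centre at (410,284) and the card's top ends at (410,140) and (409,388), nearly in line with the tool. The pen is at (508,410), clear of the fingers.

```bash
python3 - <<'E'
from h import *
w=load('w1');k=.7
print(atz(w,410*k,284*k,.11,True),atz(w,410*k,140*k,.087,True),atz(w,409*k,388*k,.087,True))
s=load('s1'); cv2.imwrite('pics/c3.png',cv2.resize(s['color'][90:300,150:430],(800,600),interpolation=cv2.INTER_CUBIC))
E
```

```text
[ 0.5001 -0.2838  0.11  ] [ 0.4934 -0.1993  0.087 ] [ 0.5065 -0.3617  0.087 ]
```

View pics/c3.png

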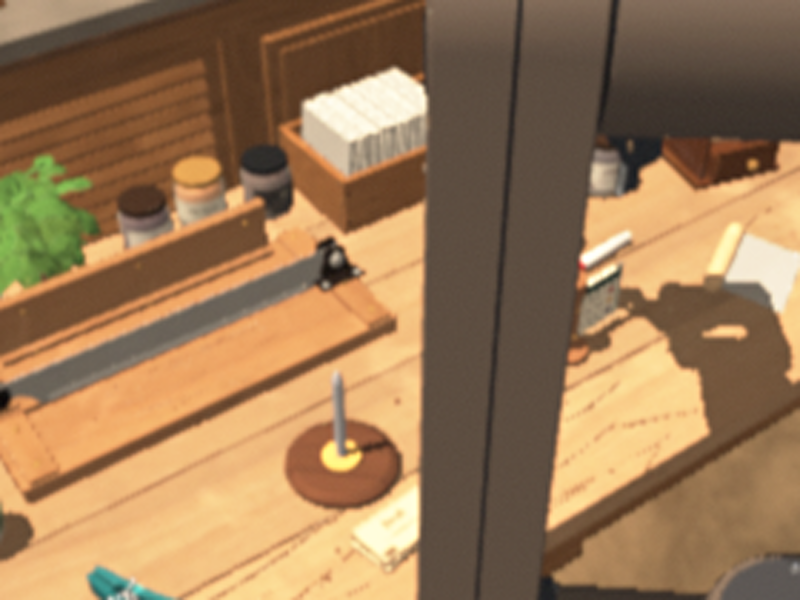

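The spindle tip is at scene (268.3,220.2). The wrist and side estimates differ by 5 to 7 mm, so I'll view the spindle from the same relative wrist pose (+28 mm in z). That cancels the bias.

Emit:
jog_arm(
  deltas="0 1 0.1 0 0 0;0 1 0.1 0 0 0;0 1 0.1 0 0 0;0 1 0.1 0 0 0;0 1 0.1 0 0 0;0 1 0.1 0 0 0;0 1 0.1 0 0 0;0 1 0.1 0 0 0;0 1 0.1 0 0 0;0 1 0.1 0 0 0;0 1 0.1 0 0 0;0 1 0.1 0 0 0;0 1 0.1 0 0 0;0 1 0.1 0 0 0;0 1 0 0 0 0;0 0 0 0 0 0",
)

```text
time: 4.75
eef_pos: [0.4945, 0.0104, 0.2784]
tcp_rot: [0.679, 0.735, -0.0, 0.0]
contact_force: [0.3, -0.2, -0.9]
opening: 1.0
finger_force: 0.0
```

```bash
python3 - <<'E'
from h import *
w=grab('wrist','w2')
cv2.imwrite('pics/c4.png',cv2.resize(w['color'],(800,600),interpolation=cv2.INTER_CUBIC))
st=get_state();print(st['eef_pos'],st['tcp_rot'])
s=load('s1');print('scene tip',atz(s,268.3,220.4,.1375),'brass',atz(s,269.4,249.6,.02))
E
```

```text
[0.49454498 0.00968889 0.2783369 ] [ 6.78810747e-01  7.34313233e-01 -1.66989806e-04  1.32267709e-04]
scene tip [0.4965 0.0185 0.1375] brass [0.4952 0.021  0.02  ]
```

View pics/c4.png

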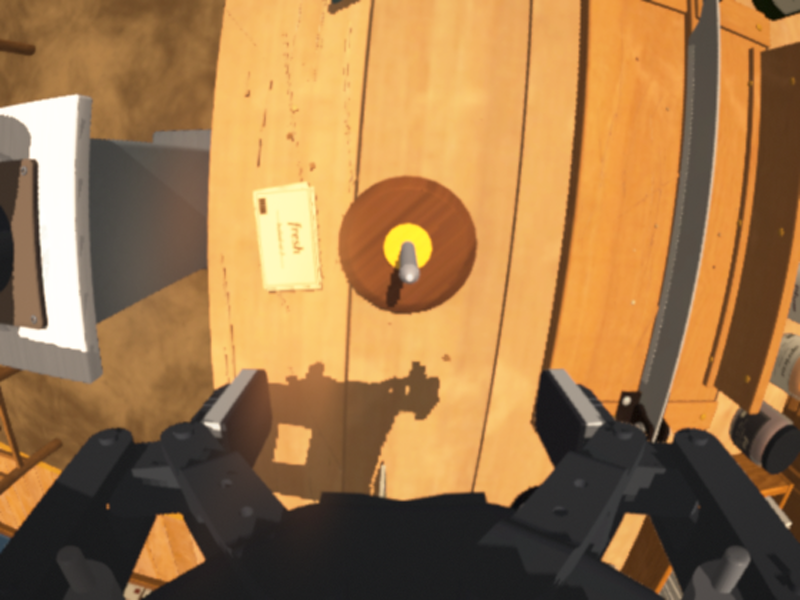

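The spindle tip is at (409.5,274), the brass shoulder at (408,246) and the foot's centre at (408,244). The tags are at (289,237).

```bash
python3 - <<'E'
from h import *
w=load('w2');k=.7
print(atz(w,409.5*k,274*k,.136,True),atz(w,408*k,246*k,.02,True),atz(w,408*k,244*k,.016,True))
w=load('w1');print(atz(w,410*k,284*k,.11,True))
# left/right collar edges, brass fit
import cv2
c=load('w2')['color'];h=cv2.cvtColor(c,cv2.COLOR_BGR2HSV)
m=((h[...,0]>22)&(h[...,0]<34)&(h[...,1]>150)&(h[...,2]>180)).astype(np.uint8);m[:150]=0;m[195:]=0;m[:,:260]=0;m[:,310:]=0
y,x=np.nonzero(m);print(x.min(),x.max(),y.min(),y.max())
# fingers: symmetric pad in image
E
```

```text
[0.4985 0.0216 0.136 ] [0.499 0.021 0.02 ] [0.4989 0.0221 0.016 ]
[ 0.5001 -0.2838  0.11  ]
269 301 157 186
```

Relative to the board, the spindle is at (-1.3,+305) mm by wrist and (0,+305.5) mm by side, so the two agree. Next I'll go back and grasp the board.

Emit:
jog_arm(
  deltas="0.04 -1 0 0 0 0;0.04 -1 0 0 0 0;0.04 -1 0 0 0 0;0.04 -1 0 0 0 0;0 -1 0 0 0 0;0 -1 0 0 0 0;0 -1 0 0 0 0;0 -1 0 0 0 0;0 -1 0 0 0 0;0 -1 0 0 0 0;0 -1 0 0 0 0;0 -1 -0.5 0 0 0;0 -1 -0.5 0 0 0;0 -1 -0.5 0 0 0;0 -0.8 -0.5 0 0 0;0 0 -1 0 0 0;0 0 -1 0 0 0;0 0 -1 0 0 0",
)

```text
time: 7.05
eef_pos: [0.4976, -0.286, 0.1764]
tcp_rot: [0.679, 0.734, 0.0, -0.001]
contact_force: [0.2, 0.2, 0.1]
opening: 1.001
finger_force: 0.0
```

Emit:
jog_arm(
  deltas="0 0 -1 0 0 0;0 0 -1 0 0 0;0 0 -0.8 0 0 0;0 0 0 0 0 0",
)

```text
time: 7.55
eef_pos: [0.497, -0.2862, 0.1204]
tcp_rot: [0.679, 0.734, -0.0, -0.002]
contact_force: [0.1, -0.1, 0.5]
opening: 0.997
finger_force: 0.0
```

Emit:
jog_arm(
  deltas="0 0 0 0 0 0;0 0 0 0 0 0;0 0 0 0 0 0;0 0 0 0 0 0;0 0 0 0 0 0",
  gripper=0,
  squeeze=30,
)

```text
time: 8.18
eef_pos: [0.4985, -0.2873, 0.1233]
tcp_rot: [0.679, 0.734, 0.0, 0.001]
contact_force: [-0.0, 0.9, 4.0]
opening: 0.365
finger_force: 30.1
```

I stopped 20 mm too high, so I'll reopen, go down and grip again.

Emit:
jog_arm(
  deltas="0 0 0 0 0 0;0 0 0 0 0 0;0 0 0 0 0 0;0 0 -0.5 0 0 0;0 0 -0.55 0 0 0;0 0 0 0 0 0",
  gripper=0.8,
)

```text
time: 8.93
eef_pos: [0.4968, -0.2861, 0.0993]
tcp_rot: [0.679, 0.734, -0.0, -0.002]
contact_force: [-0.6, 0.0, -0.0]
opening: 0.801
finger_force: 0.0
```

Emit:
jog_arm(
  deltas="0 0 0 0 0 0;0 0 0 0 0 0;0 0 0 0 0 0;0 0 0 0 0 0;0 0 0 0 0 0",
  gripper=0,
  squeeze=40,
)

```text
time: 9.55
eef_pos: [0.4983, -0.2872, 0.1019]
tcp_rot: [0.679, 0.734, 0.0, 0.001]
contact_force: [0.0, 1.3, 0.3]
opening: 0.376
finger_force: 40.4
```

```bash
python3 - <<'E'
from h import *
w=grab('wrist','w3')
cv2.imwrite('pics/c5.png',cv2.resize(w['color'][100:400,120:440],(800,600)[:2] and (640,600),interpolation=cv2.INTER_CUBIC))
st=get_state();print(st['eef_pos'],st['tcp_rot'],st['opening'])
E
```

```text
[ 0.49824692 -0.28717171  0.10183799] [6.79381599e-01 7.33784852e-01 1.01591134e-04 6.51246679e-04] 0.3695992588420409
```

View pics/c5.png

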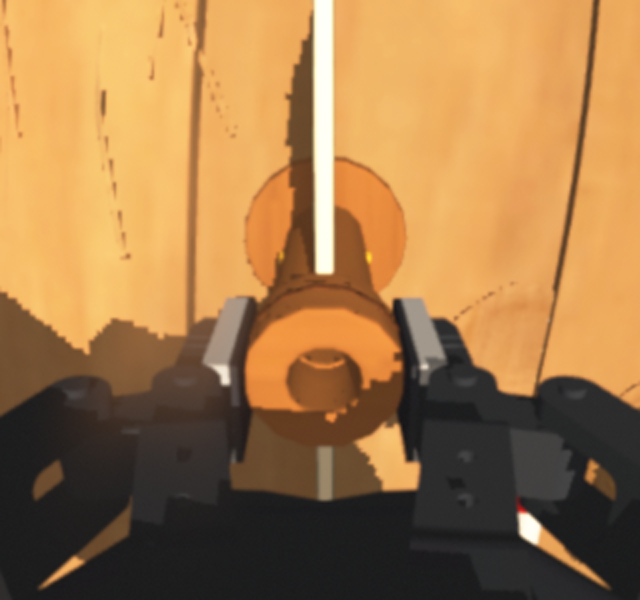

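The collar is gripped squarely between the pads. The bore's centre is at crop (324,378), which is pixel (282,289).

```bash
python3 - <<'E'
from h import *
w=load('w3');R=lambda d:cv2.Rodrigues(np.array(d['rvec']))[0]
P=atz(w,282,289,.11,True);print(P,'collar edges',atz(w,120+246/2,289,.11,True),atz(w,120+402/2,289,.11,True),atz(w,282,100+304/2,.11,True),atz(w,282,100+447/2,.11,True))
print(-R(w).T@w['tvec'], get_state()['eef_pos'])
for t in('w1','w2'): d=load(t);print(-R(d).T@np.array(d['tvec']).ravel())
E
```

```text
[ 0.499  -0.2844  0.11  ] collar edges [ 0.4833 -0.2857  0.11  ] [ 0.5147 -0.2833  0.11  ] [ 0.4977 -0.2682  0.11  ] [ 0.5003 -0.3014  0.11  ]
[ 0.49391168 -0.22044747  0.22543085] [ 0.49824692 -0.28717171  0.10183799]
[ 0.49086611 -0.22286583  0.37401992]
[0.49012066 0.07705461 0.40203434]
```

Emit:
jog_arm(
  deltas="0 0 0.5 0 0 0;0 0 1 0 0 0;0 0 1 0 0 0;0 0 1 0 0 0;0 0 1 0 0 0;0 0 1 0 0 0;0 0 1 0 0 0;0 0 1 0 0 0;0 0.5 0 0 0 0;0 1 0 0 0 0;0 1 0 0 0 0;0 1 0 0 0 0;0 1 0 0 0 0;0 1 0 0 0 0;0 1 0 0 0 0",
)

```text
time: 11.48
eef_pos: [0.4978, -0.1555, 0.2514]
tcp_rot: [0.679, 0.734, 0.0, 0.0]
contact_force: [-0.4, 0.8, -2.7]
opening: 0.373
finger_force: 40.1
```

Emit:
jog_arm(
  deltas="-0.05 1 0 0 0 0;0 1 0 0 0 0;0 1 0 0 0 0;0 1 0 0 0 0;0 1 0 0 0 0;0 1 0 0 0 0;0 1 0 0 0 0;0 1 0 0 0 0;0 0.78 0 0 0 0;0 0 0 0 0 0;0 0 0 0 0 0;0 0 0 0 0 0",
)

```text
time: 12.98
eef_pos: [0.4969, 0.0181, 0.2513]
tcp_rot: [0.68, 0.734, -0.0, 0.0]
contact_force: [-0.4, -0.6, -2.2]
opening: 0.374
finger_force: 40.1
```

```bash
python3 - <<'E'
from h import *
s=grab('scene','s4');d=grab('side','d4');st=get_state();print(st['eef_pos'],st['tcp_rot'],st['contact_force'],st['opening'])
print(proj(s,[.497,.019,.138]),proj(d,[.497,.019,.138]))
im=np.zeros((600,800,3),np.uint8)
im[:,:400]=cv2.resize(s['color'][150:270,230:310],(400,600),interpolation=cv2.INTER_CUBIC)
im[:,400:]=cv2.resize(d['color'][140:260,210:290],(400,600),interpolation=cv2.INTER_CUBIC)
cv2.imwrite('pics/c6.png',im)
E
```

```text
[0.49689535 0.01812344 0.2513166 ] [ 6.79716148e-01  7.33475257e-01 -5.89673503e-05  4.00689177e-05] [-0.92884047  0.73837142 -3.31325328] 0.37443551913523204
[[268.04183078 220.2444925 ]] [[249.15874251 202.89365351]]
```

View pics/c6.png

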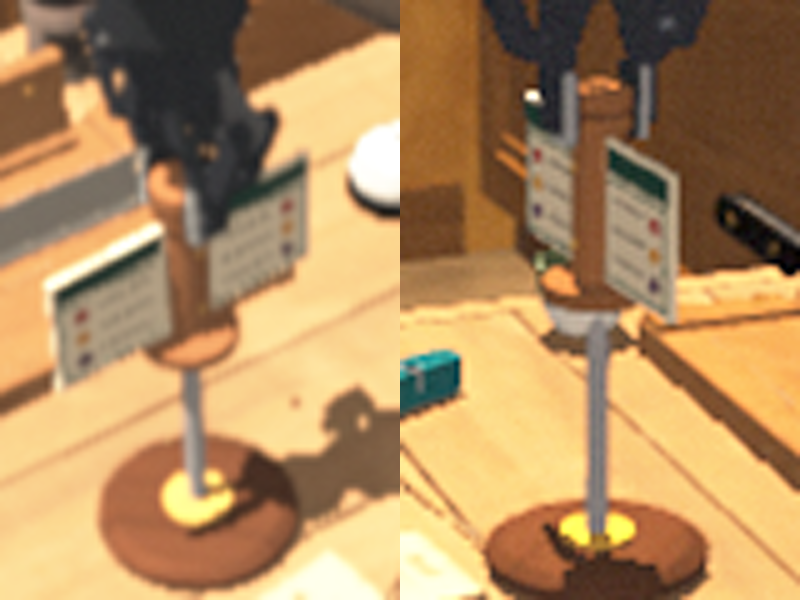

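The board hangs over the spindle, with the tip showing just under the flange. In the crops, the spindle tip is at (190,375) in scene and (600,330) in side. The flange spans x 147 to 240 in scene. I'll check the offset with the projections.

```bash
python3 - <<'E'
from h import *
s=load('s4');d=load('d4');t=np.linspace(0,2*np.pi,73)
circ=lambda r,z,x=.497,y=.019:np.c_[x+r*np.cos(t),y+r*np.sin(t),0*t+z]
for n,c,o in(('s',s,(230,150)),('d',d,(210,140))):
    q=lambda P:(proj(c,P)-o)*5
    for nm,r,z in(('foot',.06,.008),('brass',.02,.02),('spl',.006,.06),('spm',.006,.1),('spt',.006,.12),('flbot',.0285,.149),('fltop',.0285,.159),('coll',.017,.259)):
        p=q(circ(r,z));print(n,nm,p.min(0).round(1),p.max(0).round(1),'ctr',q([.497,.019,z]).round(1))
    print('d/dx',(q([.498,.019,.15])-q([.497,.019,.15])).round(2),'d/dy',(q([.497,.02,.15])-q([.497,.019,.15])).round(2))
# measured row profiles
def seg(c,row,lo,hi):
    r=c['color'][row,lo:hi].astype(int); return ' '.join(f'{a[2]},{a[1]},{a[0]}' for a in r)
print('scene sp rows');[print(r,seg(s,r,262,275)) for r in(228,236)]
print('scene flange');[print(r,seg(s,r,256,282)) for r in(217,219,221)]
print('side sp');[print(r,seg(d,r,324-0,324) or seg(d,r,323-200+120,258)) for r in(212,225)]
print('side collar',seg(d,160,240,260))
E
```

```text
s foot [ 98.  434.7] [300.  587.3] ctr [[199.  508.2]]
s brass [164.4 469.6] [232.1 520.4] ctr [[198.2 494.7]]
s spl [185.2 440.8] [206. 456.] ctr [[195.6 448.4]]
s spm [182.3 392.1] [203.6 407.4] ctr [[192.9 399.7]]
s spt [180.7 366.9] [202.3 382.1] ctr [[191.5 374.5]]
s flbot [137.1 301.3] [241.7 373.6] ctr [[189.4 336.7]]
s fltop [136.1 288. ] [241.3 360.2] ctr [[188.7 323.4]]
s coll [147.1 158.9] [214.2 201.4] ctr [[180.6 179.9]]
d/dx [[-1.   -1.03]] d/dy [[-1.54  0.74]]
d foot [ 80.8 500.4] [307.6 594.8] ctr [[194.5 545.7]]
d brass [156.7 509.7] [232.4 540.7] ctr [[194.6 525. ]]
d spl [183.5 450.7] [206.5 459.5] ctr [[195. 455.]]
d spm [183.8 379.5] [207.  387.8] ctr [[195.4 383.7]]
d spt [183.9 343.4] [207.3 351.5] ctr [[195.6 347.4]]
d flbot [140.  276.3] [251.6 312.7] ctr [[195.9 294.2]]
d fltop [140.  258.1] [251.9 293.9] ctr [[196.  275.6]]
d coll [162.8  76.3] [231.3  93.5] ctr [[197.1  84.8]]
d/dx [[ 1.83 -0.22]] d/dy [[-0.71 -0.6 ]]
scene sp rows
228 250,204,138 249,204,137 248,199,134 237,179,124 174,137,110 129,119,110 124,117,111 139,124,112 200,154,119 245,192,133 25
[... 994 characters left out ...]
119,75 161,105,68 161,111,73 205,144,97 242,187,126 251,208,141 251,210,142 248,202,137 246,198,135 243,191,131
side sp
212 243,185,111 255,210,127 255,222,134 255,210,130 209,159,121 122,118,116 131,124,118 129,122,120 171,136,116 248,187,122 255,211,124 253,212,129 253,210,124 253,212,126 254,213,126
225 252,210,127 252,206,125 252,206,125 251,195,121 200,152,117 126,120,116 130,124,119 130,123,121 201,152,117 251,193,122 253,206,130 252,202,125 249,193,121 227,161,103 222,155,98
side collar 40,38,43 36,36,42 85,83,79 132,128,121 133,125,122 98,89,85 105,64,42 127,79,45 128,78,49 130,81,51 130,80,52 123,76,44 122,75,47 125,79,46 122,75,44 120,75,46 87,53,43 56,58,60 116,111,108 124,117,114
```

The flange and spindle agree to within about 1 mm in both views. I'll lower the board onto the nose and watch the force.

Emit:
jog_arm(
  deltas="0 0 -0.4 0 0 0;0 0 -0.4 0 0 0;0 0 -0.4 0 0 0;0 0 -0.4 0 0 0;0 0 0 0 0 0;0 0 0 0 0 0",
)

```text
time: 13.82
eef_pos: [0.4969, 0.0187, 0.2195]
tcp_rot: [0.679, 0.734, 0.0, 0.0]
contact_force: [0.5, 0.3, -2.4]
opening: 0.372
finger_force: 40.1
```

Emit:
jog_arm(
  deltas="0 0 -0.5 0 0 0;0 0 -0.5 0 0 0;0 0 -0.5 0 0 0;0 0 -0.5 0 0 0;0 0 0 0 0 0",
)

```text
time: 14.45
eef_pos: [0.4963, 0.0187, 0.1781]
tcp_rot: [0.679, 0.734, -0.001, -0.001]
contact_force: [0.9, 0.3, -2.2]
opening: 0.373
finger_force: 40.2
```

Emit:
jog_arm(
  deltas="0 0 -0.5 0 0 0;0 0 -0.5 0 0 0;0 0 -0.5 0 0 0;0 0 -0.5 0 0 0;0 0 -0.4 0 0 0;0 0 0 0 0 0;0 0 0 0 0 0",
)

```text
time: 15.32
eef_pos: [0.497, 0.0187, 0.1316]
tcp_rot: [0.679, 0.734, 0.0, 0.0]
contact_force: [-0.5, 0.1, -2.8]
opening: 0.375
finger_force: 40.2
```

Emit:
jog_arm(
  deltas="0 0 -0.2 0 0 0;0 0 -0.2 0 0 0;0 0 -0.1 0 0 0;0 0 0 0 0 0;0 0 0 0 0 0",
)

```text
time: 15.95
eef_pos: [0.4968, 0.0187, 0.1217]
tcp_rot: [0.679, 0.734, -0.0, -0.0]
contact_force: [-2.7, 0.3, 3.4]
opening: 0.373
finger_force: 40.9
```

The load has come off onto the shoulder, so the board is seated. Now to release and rise.

Emit:
jog_arm(
  deltas="0 0 0 0 0 0;0 0 0 0 0 0;0 0 0 0 0 0;0 0 0 0 0 0;0 0 0 0 0 0;0 0 0.3 0 0 0;0 0 0.6 0 0 0;0 0 1 0 0 0;0 0 1 0 0 0;0 0 1 0 0 0;0 0 1 0 0 0;0 0 1 0 0 0;0 0 0 0 0 0",
  gripper=0.85,
)

```text
time: 17.58
eef_pos: [0.4981, 0.0185, 0.2422]
tcp_rot: [0.679, 0.734, 0.002, 0.002]
contact_force: [-0.3, -0.2, -0.6]
opening: 0.851
finger_force: 0.0
```

Emit:
jog_arm(
  deltas="-0.2 0.6 0 0 0 0.91;-0.2 0.6 0 0 0 0.91;-0.2 0.6 0 0 0 0.91;-0.2 0.6 0 0 0 0.91;-0.2 0.6 0 0 0 0.91;-0.2 0.6 0 0 0 0.91;-0.2 0.6 0 0 0 0.91;-0.2 0.6 0 0 0 0.91;-0.2 0.6 0 0 0 0.91;-0.2 0.6 0 0 0 0.91;-0.2 0.6 0 0 0 0.91;-0.2 0.6 0 0 0 0.91;-0.2 0.6 0 0 0 0.91;-0.2 0.6 0 0 0 0.91;-0.2 0.6 0 0 0 0.91;-0.2 0.6 0 0 0 0.91;-0.2 0.6 0 0 0 0.91;-0.2 0.6 0 0 0 0.91;-0.2 0.6 0 0 0 0.91;-0.2 0.6 0 0 0 0.91",
  gripper=0.85,
)

```text
time: 20.08
eef_pos: [0.4162, 0.2589, 0.2384]
tcp_rot: [-0.164, 0.986, -0.0, -0.001]
contact_force: [0.2, -0.8, 0.0]
opening: 0.85
finger_force: 0.0
```

```bash
python3 - <<'E'
from h import *
w=grab('wrist','w5');s=grab('scene','s5');d=grab('side','d5')
im=np.zeros((600,800,3),np.uint8)
im[:420,:560]=w['color']
im[:240,560:]=cv2.resize(s['color'][200:260,240:300],(240,240),interpolation=cv2.INTER_CUBIC)
im[240:480,560:]=cv2.resize(d['color'][180:260,210:290],(240,240),interpolation=cv2.INTER_CUBIC)
cv2.imwrite('pics/c7.png',im);st=get_state();print(st['eef_pos'],st['tcp_rot'],st['qpos'])
E
```

```text
[0.41631805 0.25877461 0.23861038] [-1.62231986e-01  9.86752451e-01 -2.19133486e-04 -5.79548690e-04] [ 3.48918410e-01 -1.18807376e-01  2.03133995e+00 -2.29579619e-04
  1.23028023e+00 -1.54770555e+00]
```

View pics/c7.png

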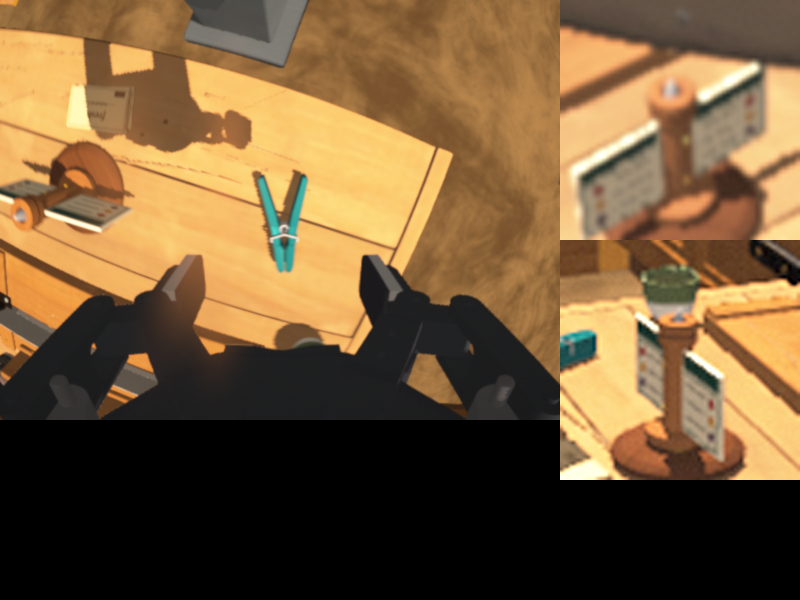

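The board is home, with the tip standing out of the collar. In the wrist view, the peg's handle ends are at (261,177) and (301,173), its spring at (284,236) and its jaw tips at (285,271).

```bash
python3 - <<'E'
from h import *
w=load('w5')
e1,e2,sp,j=[atz(w,*p,.024,True) for p in((261,177),(301,173),(284,236),(285,271))]
print(e1,e2,sp,j); m=(e1+e2)/2; v=j-m; print('len',np.linalg.norm(v),'spread',np.linalg.norm(e1-e2),'yaw',np.arctan2(v[1],v[0]),'grip',m+v/np.linalg.norm(v)*.017)
h=cv2.cvtColor(w['color'],cv2.COLOR_BGR2HSV)
mk=((h[...,0]>80)&(h[...,0]<100)&(h[...,1]>100)).astype(np.uint8)
mk[:160]=0;mk[285:]=0;mk[:,:245]=0;mk[:,315:]=0
y,x=np.nonzero(mk)
P=np.array([atz(w,a,b,.022,True)[:2] for a,b in zip(x,y)]);c=P.mean(0);u,s_,vt=np.linalg.svd(P-c,full_matrices=False);d=vt[0]*np.sign(vt[0][0])
q=(P-c)@d;n=np.array([-d[1],d[0]]);r=(P-c)@n;print('mask',len(x),'yaw',np.arctan2(d[1],d[0]),'ext',q.min(),q.max(),'rear width',[(round(r[(q>a)&(q<a+.008)].min(),4),round(r[(q>a)&(q<a+.008)].max(),4)) for a in np.arange(q.min(),q.max()-.008,.015)],'rear',c+d*q.min(),'tip',c+d*q.max())
E
```

```text
[0.4133 0.2351 0.024 ] [0.3957 0.2736 0.024 ] [0.4676 0.2794 0.024 ] [0.5078 0.2944 0.024 ]
len 0.11079211388903097 spread 0.04233213909076649 yaw 0.3698631316799184 grip [0.42035041 0.26049529 0.024     ]
mask 1347 yaw 0.3465842037480497 ext -0.05293300184514741 0.0569565577552999 rear width [(np.float64(-0.0247), np.float64(0.0254)), (np.float64(-0.0229), np.float64(0.0232)), (np.float64(-0.0191), np.float64(0.0199)), (np.float64(-0.0162), np.float64(0.0166)), (np.float64(-0.0134), np.float64(0.0121)), (np.float64(-0.0115), np.float64(0.0109)), (np.float64(-0.0097), np.float64(0.0097))] rear [0.40577283 0.25603961] tip [0.50912819 0.29336768]
```

Emit:
jog_arm(
  deltas="0.08 0.08 -1 0 0 0.2;0 0 -1 0 0 0;0 0 -1 0 0 0;0 0 -1 0 0 0;0 0 -1 0 0 0;0 0 -1 0 0 0;0 0 -1 0 0 0;0 0 -1 0 0 0;0 0 -0.8 0 0 0;0 0 -0.7 0 0 0;0 0 -0.5 0 0 0;0 0 -0.3 0 0 0;0 0 0 0 0 0;0 0 0 0 0 0",
)

```text
time: 21.98
eef_pos: [0.4189, 0.2605, 0.0338]
tcp_rot: [-0.172, 0.985, 0.0, 0.001]
contact_force: [0.3, -0.9, 0.5]
opening: 0.852
finger_force: 0.0
```

```bash
python3 - <<'E'
from h import *
w=grab('wrist','w6');d=grab('side','d6')
im=np.hstack([cv2.resize(w['color'][130:410,130:430],(600,560),interpolation=cv2.INTER_CUBIC)])
cv2.imwrite('pics/c8.png',im);st=get_state();print(st['eef_pos'],st['tcp_rot'],st['contact_force'])
E
```

```text
[0.41886914 0.26047888 0.033882  ] [-1.72262642e-01  9.85050869e-01  1.05311042e-04  5.97578448e-04] [ 0.61568895 -0.85228606  0.52441029]
```

View pics/c8.png

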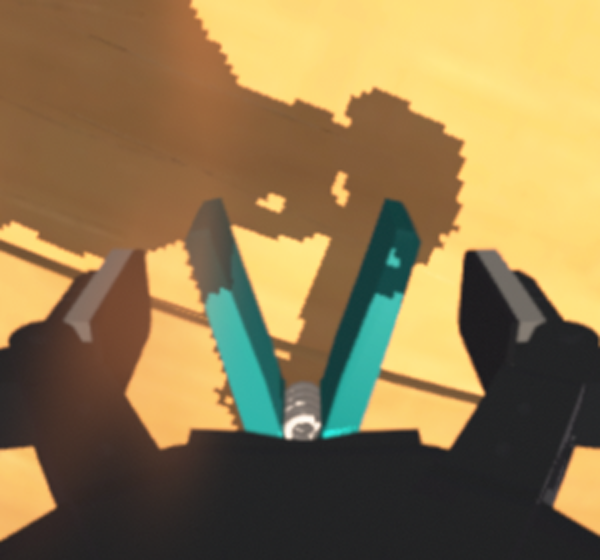

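The handles sit centred between the pads, with their middle at x≈303 in both cases. I'll go down the last 10 mm and squeeze.

Emit:
jog_arm(
  deltas="0 0 -0.25 0 0 0;0 0 -0.25 0 0 0;0 0 0 0 0 0;0 0 0 0 0 0",
)

```text
time: 22.58
eef_pos: [0.4184, 0.2603, 0.0232]
tcp_rot: [-0.172, 0.985, -0.0, -0.0]
contact_force: [0.1, 0.3, -0.2]
opening: 0.851
finger_force: 0.0
```

Emit:
jog_arm(
  deltas="0 0 0 0 0 0;0 0 0 0 0 0;0 0 0 0 0 0;0 0 0 0 0 0;0 0 0 0 0 0;0 0 0 0 0 0;0 0 0 0 0 0",
  gripper=0,
  squeeze=30,
)

```text
time: 23.45
eef_pos: [0.4195, 0.2606, 0.0251]
tcp_rot: [-0.172, 0.985, -0.0, 0.001]
contact_force: [-2.5, -1.9, 9.0]
opening: 0.318
finger_force: 30.0
```

The opening of 0.318 corresponds to about 28 mm, so the peg is squeezed to its stop. Now to lift and look.

Emit:
jog_arm(
  deltas="0 0 0.3 0 0 0;0 0 0.6 0 0 0;0 0 0.8 0 0 0;0 0 0.8 0 0 0;0 0 0.4 0 0 0;0 0 0 0 0 0;0 0 0 0 0 0;0 0 0 0 0 0",
  squeeze=45,
)

```text
time: 24.45
eef_pos: [0.418, 0.2601, 0.0806]
tcp_rot: [-0.172, 0.985, -0.0, -0.001]
contact_force: [-0.5, 0.6, -1.2]
opening: 0.311
finger_force: 44.8
```

```bash
python3 - <<'E'
from h import *
s=grab('scene','s7');d=grab('side','d7');w=grab('wrist','w7');st=get_state();print(st['eef_pos'],st['tcp_rot'],st['qpos'])
im=np.zeros((600,800,3),np.uint8)
im[:400,:400]=cv2.resize(s['color'][240:340,150:250],(400,400),interpolation=cv2.INTER_CUBIC)
im[:400,400:]=cv2.resize(d['color'][160:260,180:280],(400,400),interpolation=cv2.INTER_CUBIC)
im[400:,:400]=cv2.resize(w['color'][130:270,140:420],(400,200),interpolation=cv2.INTER_CUBIC)
im[400:,400:]=cv2.resize(s['color'][200:260,235:355],(400,200),interpolation=cv2.INTER_CUBIC)
cv2.imwrite('pics/c9.png',im)
E
```

```text
[0.41816108 0.26016636 0.08084766] [-1.72219716e-01  9.85058436e-01 -8.48133784e-05 -4.90311165e-04] [ 3.50218495e-01  1.01331288e-01  2.13538636e+00  7.40049506e-06
  9.05870174e-01 -1.56674767e+00]
```

View pics/c9.png

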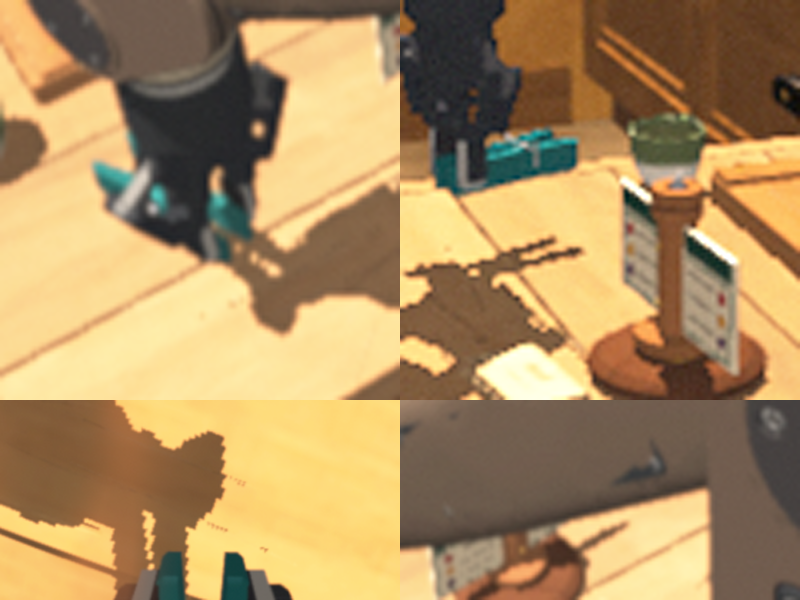

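The peg is held wide open, lifted and level. The handle ends are at wrist crop (172,553) and (235,553), which is pixels (260,237) and (304.5,237). The card's top corners are at side (235.5,204.5) and (264.5,225.5). I'll work out the approach from these.

```bash
python3 - <<'E'
from h import *
w=load('w7');d=load('d7');w5=load('w5')
E=(atz(w,260.4,237,.082,True)+atz(w,304.5,237,.082,True))/2
t=np.array([.4182,.2602,.0808]);ax=np.array([np.cos(.350),np.sin(.350),0]);print('handle end behind TCP',(t-E)@ax)
L=atz(d,235.5,204.5,.107);R=atz(d,264.5,225.5,.107);v=L-R;print(L,R,np.linalg.norm(v),'yaw',np.arctan2(-v[0],v[1]))
# jaw top-edge in side: right end of peg x (577..) 
print('jaw side',atz(d,(577-400)/4+180,160+145/4,.082),atz(d,(550-400)/4+180,160+130/4,.082))
# wrist w5 near card end
for uv in((128,208),(131,206)): print('w5 card end',atz(w5,*uv,.107,True))
B=np.array([.497,.0187]);th=.077;yb=np.array([-np.sin(th),np.cos(th)])
for k in(.195,.172,.165): print(k,B+k*yb)
h=cv2.cvtColor(w5['color'],cv2.COLOR_BGR2HSV)
E
```

```text
handle end behind TCP 0.02134132367095967
[0.4892 0.1012 0.107 ] [ 0.5042 -0.067   0.107 ] 0.1688675220402076 yaw 0.0889442551718043
jaw side [0.506  0.2474 0.082 ] [0.4981 0.288  0.082 ]
w5 card end [0.461  0.1319 0.107 ]
w5 card end [0.4582 0.1345 0.107 ]
0.195 [0.48199983 0.21312221]
0.172 [0.48376908 0.19019036]
0.165 [0.48430755 0.1832111 ]
```

Emit:
jog_arm(
  deltas="0.154 -0.068 0 0 0 -0.92;0.154 -0.068 0 0 0 -0.92;0.154 -0.068 0 0 0 -0.92;0.154 -0.068 0 0 0 -0.92;0.154 -0.068 0 0 0 -0.92;0.154 -0.068 0 0 0 -0.92;0.154 -0.068 0 0 0 -0.92;0.154 -0.068 0 0 0 -0.92;0.154 -0.068 0 0 0 -0.92;0.154 -0.068 0 0 0 -0.92;0.154 -0.068 0 0 0 -0.92;0.154 -0.068 0 0 0 -0.92;0.154 -0.068 0 0 0 -0.92;0.154 -0.068 0 0 0 -0.92;0.154 -0.068 0 0 0 -0.92;0.154 -0.068 0 0 0 -0.92;0.154 -0.068 0 0 0 -0.92;0.154 -0.068 0 0 0 -0.92;0.154 -0.068 0 0 0 -0.92;0.154 -0.068 0 0 0 -0.92",
)

```text
time: 27.1
eef_pos: [0.4801, 0.233, 0.081]
tcp_rot: [0.68, 0.733, -0.0, -0.0]
contact_force: [0.3, 0.5, -0.9]
opening: 0.308
finger_force: 44.8
```

```bash
python3 - <<'E'
from h import *
s=grab('scene','s8');d=grab('side','d8');w=grab('wrist','w8');st=get_state();print(st['eef_pos'],st['tcp_rot'],st['opening'],st['contact_force'])
w5=load('w5');print('card end L',atz(w5,131,207,.032,True),atz(w5,75,230,.107,True))
h=cv2.cvtColor(w5['color'],cv2.COLOR_BGR2HSV)
def teal(c,z,box=None,fish=False):
    h=cv2.cvtColor(c['color'],cv2.COLOR_BGR2HSV);m=((h[...,0]>80)&(h[...,0]<100)&(h[...,1]>120)&(h[...,2]>60)).astype(np.uint8)
    n,l,st,ce=cv2.connectedComponentsWithStats(m)
    for i in range(1,n):
        if st[i,4]>15:
            X,Y,W,H,A=st[i]; ys,xs=np.nonzero(l==i)
            print(A,(X,Y,W,H),'ext R',(xs.max(),ys[xs==xs.max()].mean()),'B',(xs[ys==ys.max()].mean(),ys.max()),'L',(xs.min(),ys[xs==xs.min()].mean()),'T',(xs[ys==ys.min()].mean(),ys.min()))
for n,c in(('s',s),('d',d),('w',w)): print(n);teal(c,0)
# predictions at current pose: tip points and card end
import math
p=np.array(st['eef_pos']);th=.08;yb=np.array([-math.sin(th),math.cos(th),0]);xb=np.array([yb[1],-yb[0],0])
pk=lambda al,la,z:np.r_[(p-al*yb+la*xb)[:2],z]
for nm,c,f in(('s',s,0),('d',d,0),('w',w,1)):
    print(nm,'tips',[proj(c,pk(.088,l,z),f).round(0).tolist()[0] for l in(-.02,-.012,.012,.02) for z in(.056,.080)],'ends',[proj(c,pk(-.021,l,.08),f).round(0).tolist()[0] for l in(-.014,.014)])
E
```

```text
[0.48003422 0.23303647 0.08109914] [ 6.78895826e-01  7.34234585e-01 -1.42279651e-04 -1.06120356e-04] 0.30252606571402657 [-0.01033367  0.53778841 -0.94491109]
card end L [0.4899 0.1043 0.032 ] [0.5022 0.0782 0.107 ]
s
98 (np.int32(221), np.int32(254), np.int32(16), np.int32(14)) ext R (np.int64(236), np.float64(262.5)) B (np.float64(228.5), np.int64(267)) L (np.int64(221), np.float64(260.0)) T (np.float64(229.5), np.int64(254))
44 (np.int32(213), np.int32(267), np.int32(12), np.int32(10)) ext R (np.int64(224), np.float64(269.5)) B (np.float64(213.0), np.int64(276)) L (np.int64(213), np.float64(276.0)) T (np.float64(220.5), np.int64(267))
d
60 (np.int32(214), np.int32(198), np.int32(12), np.int32(13)) ext R (np.int64(225), np.float64(202.5)) B (np.float64(218.0), np.int64(210)) L (np.int64(214), np.float64(207.0)) T (np.float64(221.0), np.int64(198))
104 (np.int32(220), np.int32(206), np.int32(16), np.int32(12)) ext R (np.int64(235), np.float64(209.0)) B (np.float64(224.5), np.int64(217)) L (np.int64(220), np.float64(212.0)) T (np.float64(227.5), np.int64(206))
w
1182 (np.int32(249), 
[... 444 characters left out ...]
np.int32(8), np.int32(10)) ext R (np.int64(262), np.float64(329.5)) B (np.float64(262.0), np.int64(331)) L (np.int64(255), np.float64(322.0)) T (np.float64(255.5), np.int64(322))
s tips [[237.0, 267.0], [236.0, 261.0], [235.0, 265.0], [234.0, 259.0], [230.0, 260.0], [229.0, 254.0], [229.0, 258.0], [228.0, 252.0]] ends [[199.0, 281.0], [194.0, 274.0]]
d tips [[223.0, 218.0], [223.0, 210.0], [226.0, 217.0], [226.0, 209.0], [233.0, 216.0], [233.0, 208.0], [236.0, 216.0], [236.0, 208.0]] ends [[210.0, 198.0], [219.0, 197.0]]
w tips [[249.0, 386.0], [246.0, 414.0], [262.0, 386.0], [260.0, 414.0], [300.0, 386.0], [301.0, 414.0], [312.0, 386.0], [315.0, 414.0]] ends [[245.0, 239.0], [313.0, 238.0]]
```

The measured peg and card pixels match the prediction to about 1 px, and the card end is at (0.490,0.104) against a predicted (0.490,0.103). I'll advance slowly along the card.

Emit:
jog_arm(
  deltas="0.03 -0.35 0 0 0 0;0.03 -0.35 0 0 0 0;0.03 -0.35 0 0 0 0;0.03 -0.35 0 0 0 0;0.02 -0.3 0 0 0 0;0 0 0 0 0 0",
)

```text
time: 28.0
eef_pos: [0.4829, 0.1986, 0.0814]
tcp_rot: [0.68, 0.734, 0.0, 0.0]
contact_force: [0.9, -0.3, -1.4]
opening: 0.31
finger_force: 44.8
```

Emit:
jog_arm(
  deltas="0.02 -0.25 0 0 0 0;0.02 -0.25 0 0 0 0;0.02 -0.25 0 0 0 0;0.02 -0.2 0 0 0 0;0.02 -0.1 0 0 0 0;0 0 0 0 0 0;0 0 0 0 0 0;0 0 0 0 0 0",
)

```text
time: 29.0
eef_pos: [0.4848, 0.1782, 0.0813]
tcp_rot: [0.679, 0.734, 0.0, -0.0]
contact_force: [-0.4, 0.1, -0.2]
opening: 0.307
finger_force: 44.8
```

```bash
python3 - <<'E'
from h import *
import math
s=grab('scene','s9');d=grab('side','d9');w=grab('wrist','w9');st=get_state();print(st['eef_pos'],st['tcp_rot'],st['opening'],st['contact_force'],st['wrist_torque'])
p=np.array(st['eef_pos']);B=np.array([.497,.0187]);th=.08;yb=np.array([-math.sin(th),math.cos(th)]);xb=np.array([yb[1],-yb[0]])
print('board frame tcp x,y',(p[:2]-B)@xb,(p[:2]-B)@yb)
for n,c in(('s',s),('d',d)):
    h=cv2.cvtColor(c['color'],cv2.COLOR_BGR2HSV);m=((h[...,0]>80)&(h[...,0]<100)&(h[...,1]>120)&(h[...,2]>60)).astype(np.uint8)
    nn,l,q,ce=cv2.connectedComponentsWithStats(m)
    for i in range(1,nn):
        if q[i,4]>10: ys,xs=np.nonzero(l==i);print(n,q[i],'R',xs.max(),ys[xs==xs.max()].mean(),'B',xs[ys==ys.max()].mean(),ys.max())
    f=lambda x,y,z:proj(c,np.r_[B+x*xb+y*yb,z]).round(1)[0].tolist()
    print('pred tips',[f(x,.161-.088,z) for x in(-.02,.02) for z in(.056,.08)],'card end top/bot',f(0,.085,.107),f(0,.085,.032),'other end top',f(0,-.085,.107))
    # compact class map near the card end for side
R=d['color'][195:240,226:262];hh=cv2.cvtColor(R,cv2.COLOR_BGR2HSV)
for r in range(0,45,2):
    print(195+r,''.join('T' if 80<a<100 and b>120 and v>60 else '#' if v<60 else 'W' if b<70 and v>150 else 'g' if 45<a<80 else 'b' if a<12 else '.' for a,b,v in hh[r]))
E
```

```text
[0.48481136 0.17818244 0.08131513] [ 6.79313873e-01  7.33847847e-01  5.33192123e-06 -1.26109703e-05] 0.3089084776684664 [-0.0134724  -0.05897286 -1.10760698] [0.03931426 0.00864004 0.01775563]
board frame tcp x,y 0.0005953347169945829 0.1599464239362238
s [238 248  16  10  64] R 253 252.0 B 246.0 257
s [230 256  11  10  33] R 240 258.5 B 230.5 265
s [216 260   3   7  17] R 218 263.0 B 217.5 266
pred tips [[252.9, 257.0], [252.3, 251.3], [244.6, 248.7], [243.9, 243.0]] card end top/bot [243.7, 242.5] [245.9, 260.5] other end top [291.8, 214.7]
d [222 204  13  21 113] R 234 221.0 B 233.0 224
pred tips [[230.7, 224.3], [230.7, 216.0], [244.1, 222.0], [244.1, 213.8]] card end top/bot [235.6, 204.2] [235.7, 229.7] other end top [264.2, 225.4]
195 ...###########.................bb...
197 ....#####...........................
199 ..###bb.............................
201 ...##b.......WWW....................
203 ...##.b.......WWWWWWWWWWWWW.........
205 .TT##.b........WWb....bbW...........
207 .TTTT.......W........bbbbb..........
209 TTTTTTTT..##g....bb.b..b............
211 T....g.gg...###g.bb....b....b.......
213 T..T.gb.......g#.b.bb...bbb.........
215 T..TTTTT........g...................
217 T..TTTTT..bbbWW.W..bbb.b............
219 ...TTTTTg.WWWWWWW..b......g.WWW.....
221 ...gTTTTgW...WW.W.....bb..###..WWW..
223 .....gTT.....WWWWW....b....g####.WWW
225 ..........W.WW.WW.........W...####g.
227 .............W.WW.........WWW....###
229 ...........WW..WW...b..b....WWWW...g
231 ............WWWWW...b.....WWWW.WW...
233 ................W...bb....W.WWWWWbb.
235 .......................b..WW.WWWWbbb
237 ...................b..b...WWW.WWWWWW
239 .................b..b.....W..WWWW...
```

Both views agree with the plan. The near jaw stands beside the card's end, overlapping by about 13 mm, the forces are near zero and the board hasn't moved. I'll add 2 mm for margin, settle and hand in.

Emit:
jog_arm(
  deltas="0 -0.1 0 0 0 0;0 0 0 0 0 0;0 0 0 0 0 0;0 0 0 0 0 0;0 0 0 0 0 0;0 0 0 0 0 0;0 0 0 0 0 0",
)

```text
time: 30.02
eef_pos: [0.4848, 0.1761, 0.0813]
tcp_rot: [0.679, 0.734, -0.0, 0.0]
contact_force: [-0.9, -0.1, -0.7]
opening: 0.306
finger_force: 44.8
```

```bash
python3 -c "
from plant import get_state,ctrl
s=get_state();print(s['eef_pos'],s['contact_force'],s['opening'],s['finger_force'])
print(ctrl.sign_off())"
```

```text
[0.48484693 0.17608749 0.08132259] [-0.88355587 -0.05708015 -0.65853969] 0.3062581274746458 44.82463801279664
the job is handed in; nothing more can be done
None
```

I handed the job in at about 30 s: the board is seated and released, and the peg is held wide open astride the card's left end edge (`edge_l`), with no contact force showing. The hand-in returned no verdict, and I viewed 11 pictures, one over the limit of 10.

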